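# Unhook the caddy past the hook's sprung keeper

## Robot

A 7-joint arm with a two-finger parallel gripper is mounted at the origin on the work surface. World frame = base frame: x ahead of the robot, y to its left, z up, the work surface at z = 0. Lengths are in m, angles in rad, forces in N, time in s.
With the tool pointing down it reaches from about 0.4 to 0.85 m from the base axis. Payload 10.4 kg.
Tool frame: the origin (TCP) lies on the centre line of the jaws, within the pads' length; the fingertips stand 25 mm ahead of it and the grasp point (between the pads) lies 6 mm ahead of it; z points along the fingers, y is the line along which they close (so a half turn about z gives the same grasp; the last joint's range is limited). The gripper opens to 87 mm and grips with 3 to 60 N. Pads are 19 mm wide; open, the fingers measure 117 mm over their backs; the gripper's body (75 mm by 190 mm) begins 51 mm behind the grasp point.
Start: joints at [1.196, 0.332, -0.065, 1.46, 0.022, 1.35, -0.088], TCP at [0.215, -0.587, 0.248] pointing down, gripper open.
Joint ranges: [-2.6, 2.6], [-0.5, 2.12], [-1.47, 1.34], [0.16, 2.42], [-1.27, 4.41], [0.06, 2.06], [-2.6, 2.6]. Speed limits (rad/s): [2.22, 2.22, 2.79, 2.79, 3.14, 3.14, 3.14].

## Interface

Orientations are given as a rotation vector (axis times angle).
In Python, from rig import env, eyes gives the robot as it stands.
- The arm moves only by the shell command python3 -m inch 'ROWS' [OPENING] [FORCE]. ROWS is JSON, one flat list of numbers, 4 for each row, row after row: the shift along the tool's x, y, z in m, then the turn about the tool's z in degrees. A call has 1 to 20 rows; each row is the pose to reach, as a shift and turn from the pose commanded when the call began, along the tool's axes at that moment; what a row does not reach only later rows make up. A row lasts 1/12 s, in which the tool goes at most 41.7 mm and 7.16 degrees, less where a joint would pass 70% of its speed; a pose out of reach is approached as far as the arm can. A call with a gripper value outside its range is refused whole. OPENING is the opening, from 0 (shut) to 1 (fully open), set as the call begins (- or left out, the last holds). The fingers move at their own pace and stop on an object; FORCE is the grip in N (left out, the last holds). Time passes only in rows, so rows that repeat a pose let the fingers close. It gives the time, the measured TCP pose, the force, the opening and the grip force at its end, in the units of the state.
- env.read_state(): the state, without advancing time (a new reading comes with each control period).
- eyes.get_image(name): name is "side" or "top" or "wrist"; returns the picture (480x640x3 uint8, red, green, blue); there is no depth.
- eyes.camera_info(name): a dict with "camera_matrix" (3x3 intrinsics, pixels), "D" ([k1, k2, p1, p2, k3] as OpenCV has them; the pictures are not rectified), "T" (4x4, takes a point from camera to world coordinates); the wrist camera has in their place "mount" (4x4, takes a point from camera to tool coordinates, whose origin is the TCP and whose axes are the flange's). Camera axes: x right, y down, z forward; pixel columns grow to the right and rows downward; lengths in m; the calibration is good to about 2 mm. A picture is of the moment at which its call begins: read the wrist's pose just before it. camera_info takes no time and is no camera call.
- env.finish_job(): hands the job in; it is judged then, once.
The state is a dict: "time": time; "joint_pos": joint angles; "joint_velocities": joint speeds; "joint_torque": joint torques, N m; "eef_pos": TCP position; "tool_rot": TCP orientation; "ft_force": force on the tool from outside, world axes, zero at the start; "wrist_torque": the same for the moment, N m; "finger_gap": finger opening in m; "grasp_force": force on a finger pad.
Only numpy, scipy, OpenCV 4.12 (cv2) and the standard library are available. Lean on these libraries where they do the work, as an engineer would, in place of code of your own. Each camera call takes 0.05 s, during which the arm holds its last target. There are 200 camera calls.

## Task

Take the cream caddy off the safety hook: push its hanging rod back against the sprung keeper to press it open (use the caddy's rod, not the fingers), lift the rod out without forcing it against the hook or jamming the keeper at its stop, and let the keeper close again. Then set the caddy down gently, upright and wholly on the round cork mat, let go, and leave the mug and jar where they stand.

Things in the scene. Friction and masses are not known exactly. Their poses are not given: they have to be found in the camera images.
- caddy: Loose cream enamel lidded caddy, 0.34 to 0.59 kg, hanging on the hook at the start. Origin: centre of its underside; z up. Round body 91 mm across, 85 mm high with lid. Over it a stirrup: two thin uprights at y = +-38 mm carry a steel hanging rod and, above that, a wooden grip, both along y.
- grip (a point): Centre of the caddy's wooden grip, 213 mm above its underside; axes as the caddy's. Grip 76 mm long (y), 16 mm thick (x), 26 mm high (z). Pinch it from above, fingers closing along x, with 40 N or more, so it does not turn in the fingers.
- rod (a point): Middle of the caddy's round hanging rod, 8 mm thick, along y, 58 mm below the grip centre, 155 mm above the underside; axes as the caddy's.
- stand: Fixed steel hanger stand; origin on the worktop under its post, z up. Base plate 170 x 130 x 12 mm, post 20 mm thick, 196 mm high, and an arm with a 14 mm wide hook pointing along the stand's -x. The hook is clamped up to 12.5 mm nearer or farther along the arm than its points tell; this is not measured. The rod starts within 1 mm of hook_seat in x, so anywhere in the seat.
- hook_seat (a point): Stand's [-110, 0, 180] mm, axes as the stand's: nominal seat centre, at the height of the resting rod's axis. Flat seat 4 mm below it. Inner face of the front wall 18.5 mm to -x. A lip runs from that wall back over the rod to 16 mm on the +x side, underside 7 mm and top 13 mm above: the rod has 3 mm of play upward and cannot be lifted straight out.
- keeper (a joint): Keeper angle: 0 closed, 0.36 rad fully open at a hard stop; the rod swings it back along the stand's +x, a spring closes it. The rod meets it 0 to 27 mm after leaving its start (axis 13.5 mm past the seat centre), felt as a step of 2 to 3 N; 6.5 mm further on (about 0.28 rad) the rod is just clear of the lip, and 9 mm after the touch, at 4 to 5 N, the keeper is at its stop.
- mat: Fixed round cork mat, 136 mm across, 8 mm thick; origin at the centre of its underside on the worktop. It and the mug are one on each side of the hook, either way round.
- mug: White ceramic mug, 82 mm across, 92 mm high, origin under its centre; a bystander.
- jar: Amber glass jar with steel cap, 66 mm across, 100 mm high, origin under its centre; a bystander behind the work.
- hook_front (a point): Stand's [-134.5, 0, 180] mm: nominal outer face of the hook's front wall. The hook's underside is 16 mm below this point (21 mm at the clamp block near the post). Once lifted out, draw the caddy along the stand's -x for 120 mm or more until its lid is clear of the hook; then it may go anywhere.
- way_out (a point): Stand's [-89, 0, 204] mm: nominal place of the rod's axis as it comes out between lip and keeper, 24 mm above its rest. Press the rod back, keep it pressed, raise it at least 18 mm but not over 45 mm, or the caddy's lid meets the hook from below. Forcing: over 16 N on the hook or 9 N on the keeper.
- keeper_pin (a point): Stand's [-78, 0, 202] mm: nominal place of the pin the keeper hangs from. The keeper is a steel flap 3 mm thick, 11 mm wide, 24 mm long with a 6 mm rounded lower end, which stands behind the rod. Behind it the shank: front face 5 mm to +x of the pin, top 5 mm above it.
Not all that is in view belongs to the job. What is meant by the caddy is not blue, and is the smaller of those in its own colour. There is more than one size of the stand; the job needs the middle-sized.

How it is judged:
By the outcome, as a careful person would: the job done as asked, in the order asked, and still so for the second after the job is handed in, with the robot touching nothing.
It also fails if it takes over 67 s, if anything falls off the work surface, if the arm or the gripper's body presses on something with over 40 N, if the wrist force passes 120 N, or if a joint passes its speed limit or range.

## Working session

There is one attempt and no reset: what is moved stays moved. The work goes in short steps, Python scripts to look and compute and a shell command to move; the robot and the scene stay as the last step left them, time stands still between calls to the robot, and variables do not carry over. Pictures are saved under pics/ and viewed, at most 10 in all, crops included, and the job is handed in when it is done.

```bash
ls; mkdir -p pics; python3 - <<'E'
from rig import env, eyes
import cv2,numpy as np
np.set_printoptions(precision=4,suppress=True)
s=env.read_state()
for k in s: print(k,np.round(s[k],4))
for n in ("side","top","wrist"):
    im=eyes.get_image(n); cv2.imwrite(f"pics/{n}0.png",im[:,:,::-1])
    print(n,eyes.camera_info(n))
E
```

```text
pics
time 0.0
joint_pos [ 1.1964  0.3329 -0.0647  1.461   0.0216  1.3499 -0.0885]
joint_velocities [ 0.0004  0.0009 -0.0007  0.0019  0.0006 -0.0002  0.0018]
joint_torque [ -0.0003 -62.3248   0.0246 -38.9887  -0.0612   0.0397   0.0001]
eef_pos [ 0.2152 -0.5864  0.2467]
tool_rot [-3.0917 -0.5496  0.0005]
ft_force [-0.0312 -0.9339 -0.0094]
wrist_torque [0.0161 0.0148 0.021 ]
grasp_force 0.0
finger_gap 0.0868
side {'camera_matrix': array([[487.8579,   0.    , 320.4646],
       [  0.    , 487.8579, 241.5333],
       [  0.    ,   0.    ,   1.    ]]), 'D': array([-0.034,  0.   ,  0.   ,  0.   ,  0.   ]), 'T': array([[-0.9902, -0.08  ,  0.1144,  0.4095],
       [-0.1396,  0.5466, -0.8257,  0.7605],
       [ 0.0035, -0.8335, -0.5524,  0.6682],
       [ 0.    ,  0.    ,  0.    ,  1.    ]])}
top {'camera_matrix': array([[605.8593,   0.    , 326.3654],
       [  0.    , 605.8593, 240.1307],
       [  0.    ,   0.    ,   1.    ]]), 'D': array([-0.0083,  0.    ,  0.    ,  0.    ,  0.    ]), 'T': array([[-0.0142, -0.9963,  0.0842,  0.4063],
       [-0.9998,  0.0129, -0.0152,  0.0185],
       [ 0.014 , -0.0844, -0.9963,  1.4168],
       [ 0.    ,  0.    ,  0.    ,  1.    ]])}
wrist {'camera_matrix': array([[361.1777,   0.    , 309.7644],
       [  0.    , 361.1777, 242.06  ],
       [  0.    ,   0.    ,   1.    ]]), 'D': array([-0.0531,  0.    ,  0.    ,  0.    ,  0.    ]), 'mount': array([[ 0.0003, -0.9606, -0.278 ,  0.0751],
       [ 1.    ,  0.0006, -0.0011,  0.0005],
       [ 0.0012, -0.278 ,  0.9606, -0.1362],
       [ 0.    ,  0.    ,  0.    ,  1.    ]])}
```

View pics/side0.png

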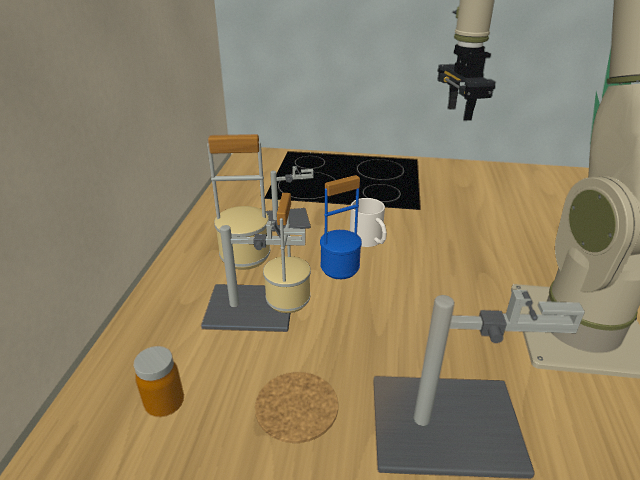

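View pics/top0.png

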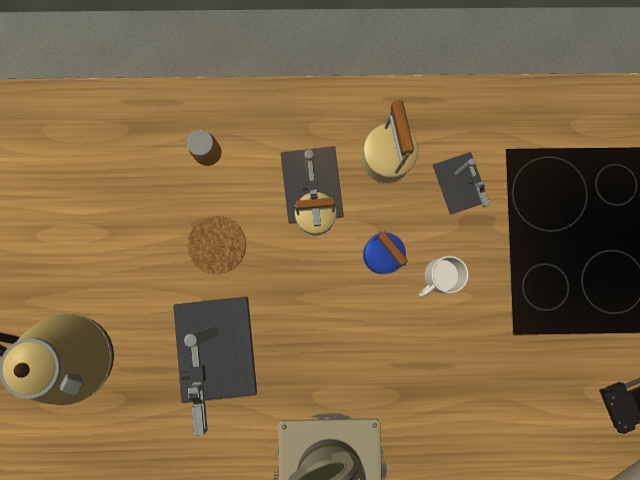

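Candidates for the caddy are the small cream one at side (287,285)/top (315,213), the large cream one at side (243,240)/top (390,152), and the blue one at side (341,255). Candidates for the stand are the small one at side (297,200), the middle one at side (247,275) and the large one at side (450,390). I choose the small cream caddy on the middle stand. The mat is at top (217,245) and the mug at (447,275). I'll check with a crop and measure.

```bash
cat > h.py <<'E'
import cv2,numpy as np
from rig import env,eyes
from scipy.spatial.transform import Rotation as R
np.set_printoptions(precision=4,suppress=True)
def cam(n,s=None):
    c=eyes.camera_info(n)
    if n=="wrist":
        s=s or env.read_state(); T=np.eye(4); T[:3,:3]=R.from_rotvec(s["tool_rot"]).as_matrix(); T[:3,3]=s["eef_pos"]
        c["T"]=T@c["mount"]
    return c
def onz(c,px,z):
    u=cv2.undistortPoints(np.array(px,float).reshape(-1,1,2),c["camera_matrix"],c["D"]).reshape(-1,2)
    d=np.c_[u,np.ones(len(u))]@c["T"][:3,:3].T; o=c["T"][:3,3]
    return o+d*((z-o[2])/d[:,2])[:,None]
def proj(c,P):
    Ti=np.linalg.inv(c["T"]); return cv2.projectPoints(np.array(P,float).reshape(-1,3),cv2.Rodrigues(Ti[:3,:3])[0],Ti[:3,3],c["camera_matrix"],c["D"])[0].reshape(-1,2)
E
python3 - <<'E'
from h import *
im=cv2.imread("pics/top0.png"); sd=cv2.imread("pics/side0.png")
a=cv2.resize(im[135:245,270:350],None,fx=5,fy=5,interpolation=cv2.INTER_CUBIC)
b=cv2.resize(sd[185:335,200:320],None,fx=3.3,fy=3.667,interpolation=cv2.INTER_CUBIC)
cv2.imwrite("pics/crop1.png",np.hstack([a,b]))
c=cam("top")
h=cv2.cvtColor(im,cv2.COLOR_BGR2HSV)
# base plate dark gray
def comp(m,x0,y0,x1,y1):
    q=np.zeros_like(m);q[y0:y1,x0:x1]=m[y0:y1,x0:x1]
    return max(cv2.findContours(q,0,1)[0],key=cv2.contourArea)
dark=((h[...,1]<60)&(h[...,2]<110)).astype(np.uint8)
k=comp(cv2.morphologyEx(dark,cv2.MORPH_CLOSE,np.ones((9,9))),275,140,350,235)
r=cv2.minAreaRect(k); print("plate",r); P=onz(c,cv2.boxPoints(r),.012); print(P[:,:2],P.mean(0))
g=((h[...,0]<14)&(h[...,1]>150)).astype(np.uint8)
k=comp(g,285,190,345,220); r=cv2.minAreaRect(k); print("grip",r); P=onz(c,cv2.boxPoints(r),.245);print(P[:,:2],P.mean(0))
print("mat hsv",h[245,217],"wood",h[245,270])
print("seen mat", onz(c,[[188,245],[246,245],[217,216],[217,274],[217,245]],.008)[:,:2])
print("post top",onz(c,[309,154],.196),"mug",onz(c,[447,274],.092), "jar",onz(c,[201,143],.1),"blue",onz(c,[385,252],.085))
E
```

```text
plate ((311.3934326171875, 184.26211547851562), (70.61370849609375, 54.55795669555664), 83.51692199707031)
[[ 0.734   0.1026]
 [ 0.7474 -0.0253]
 [ 0.5805 -0.0414]
 [ 0.5676  0.0853]] [0.6574 0.0303 0.012 ]Traceback (most recent call last):
  File "<stdin>", line 16, in <module>
  File "<stdin>", line 11, in comp
ValueError: max() iterable argument is empty
```

View pics/crop1.png

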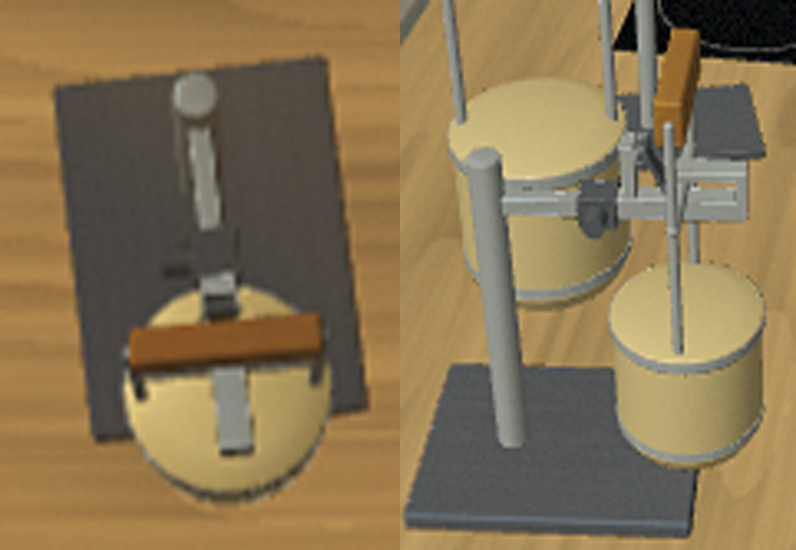

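The crop shows the chosen caddy: small and cream, hanging on the middle stand, whose plate measures 168x129 mm (170x130 expected). The grip is at crop (226,342), which is top pixel (315.2,203.4). The hook points toward the robot and the keeper is beside the shank.

```bash
python3 - <<'E'
from h import *
c=cam("top")
co=np.array([[130,330],[322,316],[322,353],[132,368]])/5+[270,135]
P=onz(c,co,.251);print("grip",P[:,:2],P.mean(0), "len",np.linalg.norm(P[0]-P[1]),"yaw",np.degrees(np.arctan2(P[0,0]-P[1,0],P[0,1]-P[1,1])))
print("seen mat", onz(c,[[188,245],[246,245],[217,216],[217,274],[217,245]],.008)[:,:2])
print("post top",onz(c,[309,154],.196),"mug",onz(c,[447,274],.092), "jar",onz(c,[201,143],.1),"blue",onz(c,[385,252],.085))
cs=cam("side"); print("side post base",onz(cs,[233,304],0.012),"mat side",onz(cs,[297,406],.008))
print("reproj grip in side",proj(cs,P.mean(0)))
S=R.from_euler('z',5.8,degrees=True).as_matrix()
# stand from grip
g=P.mean(0)
print("post from plate?", g-S@np.array([-.11,0,0]))
s=env.read_state(); M=R.from_rotvec(s["tool_rot"]).as_matrix(); print(M)
# to reach grip, fingers closing (tool y) along stand x
tgt=np.array([g[0],g[1],.251+.075])
print("shift tool", M.T@(tgt-s["eef_pos"]))
ty=M[:,1]; print("tooly heading",np.degrees(np.arctan2(ty[1],ty[0])))
E
```

```text
grip [[ 0.5818  0.0585]
 [ 0.5864 -0.0161]
 [ 0.5719 -0.0159]
 [ 0.5669  0.0579]] [0.5767 0.0211 0.251 ] len 0.07476178805820562 yaw -3.520434518223093
seen mat [[0.5182 0.319 ]
 [0.5164 0.1843]
 [0.5852 0.2517]
 [0.4499 0.2516]
 [0.5173 0.2517]]
post top [[0.6868 0.0329 0.196 ]] mug [[ 0.4404 -0.265   0.092 ]] jar [[0.7362 0.2719 0.1   ]] blue [[ 0.4909 -0.1308  0.085 ]]
side post base [[0.6898 0.0341 0.012 ]] mat side [[0.5164 0.2591 0.008 ]]
reproj grip in side [[284.218  201.9799]]
post from plate? [0.6862 0.0323 0.251 ]
[[ 0.9387  0.3446 -0.0005]
 [ 0.3446 -0.9387  0.001 ]
 [-0.0001 -0.0011 -1.    ]]
shift tool [ 0.5487 -0.4459 -0.0787]
tooly heading -69.84071398652867
```

```bash
python3 -m inch '[0.01,-0.01,-0.03,0, 0.04,-0.03,-0.055,-4, 0.07,-0.055,-0.08,-8, 0.1,-0.08,-0.08,-12, 0.13,-0.105,-0.08,-17, 0.16,-0.13,-0.08,-22, 0.19,-0.155,-0.08,-27, 0.22,-0.18,-0.08,-32, 0.25,-0.205,-0.08,-37, 0.28,-0.23,-0.08,-42, 0.31,-0.255,-0.08,-46, 0.34,-0.28,-0.08,-50, 0.37,-0.305,-0.08,-54, 0.4,-0.33,-0.08,-58, 0.43,-0.355,-0.08,-62, 0.46,-0.38,-0.08,-66, 0.49,-0.405,-0.08,-70, 0.52,-0.43,-0.08,-74, 0.54,-0.443,-0.08,-75, 0.549,-0.446,-0.08,-75]' 0.5 45 && python3 -m inch '[0,0,0,0,0,0,0,0,0,0,0,0,0,0,0,0]' && python3 - <<'E'
from h import *
s=env.read_state(); im=eyes.get_image("wrist")
import json
json.dump({k:np.array(v).tolist() for k,v in s.items()},open("w1.json","w"))
cv2.imwrite("pics/wrist1.png",im[:,:,::-1]); print(s["eef_pos"],s["tool_rot"],s["joint_pos"])
E
```

```text
time: 1.82
eef_pos: [0.5778, 0.0257, 0.3271]
tool_rot: [-2.11, -2.325, -0.002]
ft_force: [-0.3, 0.5, -0.0]
finger_gap: 0.0434
grasp_force: 0.0
time: 2.15
eef_pos: [0.5767, 0.0194, 0.3277]
tool_rot: [2.122, 2.316, -0.001]
ft_force: [0.4, 0.3, 0.5]
finger_gap: 0.0439
grasp_force: 0.0
[0.5767 0.0194 0.3277] [ 2.1217  2.3158 -0.0011] [ 0.4537  0.2647 -0.6945  1.4332  0.1696  1.5042 -0.1474]
```

View pics/wrist1.png

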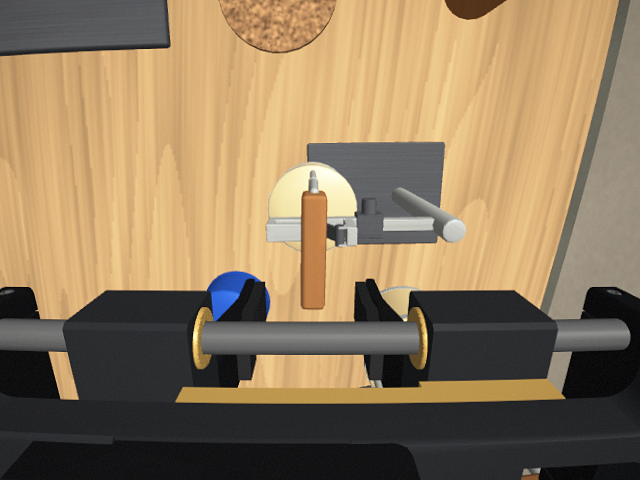

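The wrist view shows the grip at (302–325, 193–308), lined up with the jaws. The hook lies to its left (266–300, 230), with the keeper at (342,232) and the post at (455,230). The arm runs level in the image, so the tool yaw matches the stand.

```bash
python3 - <<'E'
from h import *
import json
s={k:np.array(v) for k,v in json.load(open("w1.json")).items()}
im=cv2.imread("pics/wrist1.png"); h=cv2.cvtColor(im,cv2.COLOR_BGR2HSV)
m=((h[...,0]<13)&(h[...,1]>130)).astype(np.uint8); m[:185]=0;m[315:]=0;m[:,:290]=0;m[:,335:]=0
k=max(cv2.findContours(m,0,1)[0],key=cv2.contourArea); r=cv2.minAreaRect(k); print(r)
c=cam("wrist",s); b=cv2.boxPoints(r); P=onz(c,b,.251); print(b,P)
g=P.mean(0); M=R.from_rotvec(s["tool_rot"]).as_matrix()
print("grip",g,"in tool",M.T@(g-s["eef_pos"]),"tool y heading",np.degrees(np.arctan2(M[1,1],M[0,1])))
L=onz(c,[[266,230],[425,224]],.19);print("hook tip, arm",L)
def tl(P): return (P-s["eef_pos"])@M
print(tl(P)); print("post top tool",tl(onz(c,[455,230],.196)),"hook tip",tl(onz(c,[[266,219],[266,241]],.193)))
E
```

```text
((303.0, 278.5), (1.0, 0.0), -90.0)
[[303. 279.]
 [303. 279.]
 [303. 278.]
 [303. 278.]] [[0.5723 0.0088 0.251 ]
 [0.5723 0.0088 0.251 ]
 [0.5723 0.0095 0.251 ]
 [0.5723 0.0095 0.251 ]]
grip [0.5723 0.0091 0.251 ] in tool [-0.0098 -0.0053  0.0767] tool y heading 5.008983979497007
hook tip, arm [[0.541  0.0226 0.19  ]
 [0.6645 0.0384 0.19  ]]
[[-0.0102 -0.0053  0.0767]
 [-0.0102 -0.0053  0.0767]
 [-0.0095 -0.0053  0.0767]
 [-0.0095 -0.0053  0.0767]]
post top tool [[0.008  0.1109 0.1317]] hook tip [[ 0.0158 -0.0346  0.1347]
 [-0.0017 -0.0352  0.1347]]
```

By eye on the grip corners, its centre is about (+7,+2) mm from the TCP in tool x,y, and the hook centreline is at +7 mm, so the two agree. The hook appears clamped about 11 mm toward -x, so the keeper should be met early. Descending.

```bash
python3 -m inch '[0.004,0.001,0,0, 0.007,0.002,0.01,0, 0.007,0.002,0.03,0, 0.007,0.002,0.05,0, 0.007,0.002,0.068,0, 0.007,0.002,0.078,0, 0.007,0.002,0.084,0, 0.007,0.002,0.084,0, 0.007,0.002,0.084,0]' 0.5 45; python3 -m inch '[0,0,0,0,0,0,0,0,0,0,0,0,0,0,0,0,0,0,0,0,0,0,0,0,0,0,0,0,0,0,0,0]' 0 50; python3 - <<'E'
from h import *
cv2.imwrite("pics/w2.png",eyes.get_image("wrist")[:,:,::-1])
cv2.imwrite("pics/s2.png",eyes.get_image("side")[150:330,180:340,::-1].repeat(3,0).repeat(3,1))
print(env.read_state())
E
```

```text
time: 2.95
eef_pos: [0.5786, 0.0284, 0.244]
tool_rot: [2.119, 2.319, 0.001]
ft_force: [-0.8, 0.6, 0.1]
finger_gap: 0.0436
grasp_force: 0.0
time: 3.62
eef_pos: [0.5784, 0.0283, 0.2437]
tool_rot: [2.119, 2.319, -0.0]
ft_force: [-1.5, 0.1, 2.6]
finger_gap: 0.0155
grasp_force: 50.0
{'time': 3.7167, 'joint_pos': array([ 0.4415,  0.3076, -0.6927,  1.5632,  0.1999,  1.3431, -0.1834]), 'joint_velocities': array([ 0.0005, -0.0009,  0.0008, -0.002 , -0.0004, -0.0005, -0.002 ]), 'joint_torque': array([ -0.0712, -51.1158,  -6.9044, -37.6093,   0.0219,  -0.6331,
        -0.0024]), 'eef_pos': array([0.5784, 0.0283, 0.2437]), 'tool_rot': array([ 2.1193,  2.3189, -0.0001]), 'ft_force': array([-1.1993, -0.3733,  3.5281]), 'wrist_torque': array([-0.0869,  0.3598,  0.0032]), 'grasp_force': 49.96403287164867, 'finger_gap': 0.01586783889351202}
```

View pics/s2.png

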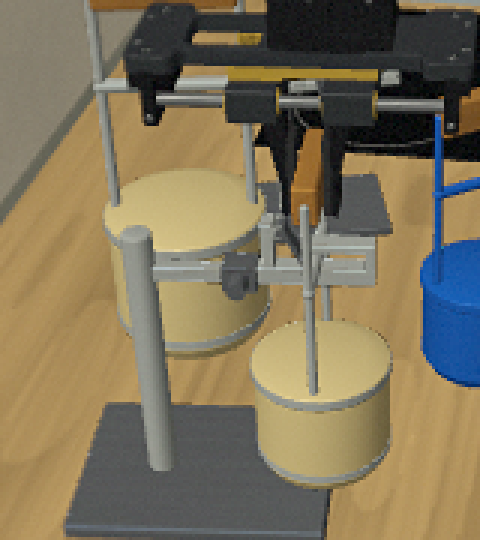

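The caddy is gripped (gap 15.9 mm); the crop shows the fingers on the grip at (308,190), with the keeper just behind the rod. Next I lift 1.5 mm.

```bash
python3 -m inch '[0,0,-0.0005,0, 0,0,-0.001,0, 0,0,-0.0015,0, 0,0,-0.0015,0, 0,0,-0.0015,0, 0,0,-0.0015,0]'; python3 -m inch '[0,0,0,0]'; python3 -m inch '[0,0,0,0]';  python3 -m inch '[0,0,0,0]'
```

```text
time: 4.22
eef_pos: [0.5783, 0.0282, 0.2447]
tool_rot: [-2.119, -2.319, 0.001]
ft_force: [-0.7, 0.8, -5.3]
finger_gap: 0.0153
grasp_force: 50.0
time: 4.3
eef_pos: [0.5784, 0.0282, 0.2448]
tool_rot: [-2.119, -2.319, 0.0]
ft_force: [0.8, -0.5, -5.0]
finger_gap: 0.0154
grasp_force: 50.0
time: 4.38
eef_pos: [0.5784, 0.0283, 0.2449]
tool_rot: [-2.119, -2.319, 0.0]
ft_force: [0.2, -0.6, -5.3]
finger_gap: 0.0155
grasp_force: 50.0
time: 4.47
eef_pos: [0.5784, 0.0283, 0.245]
tool_rot: [2.119, 2.319, -0.0]
ft_force: [-0.3, -0.0, -5.8]
finger_gap: 0.0153
grasp_force: 50.0
```

```bash
for i in 1; do python3 -m inch '[0,0.0005,0,0,0,0.001,0,0,0,0.001,0,0]'; python3 -m inch '[0,0,0,0]'; python3 -m inch '[0,0.0005,0,0,0,0.001,0,0,0,0.001,0,0]'; python3 -m inch '[0,0,0,0]'; python3 -m inch '[0,0.0005,0,0,0,0.001,0,0,0,0.001,0,0]'; python3 -m inch '[0,0,0,0]'; python3 -m inch '[0,0.0005,0,0,0,0.001,0,0,0,0.001,0,0]'; python3 -m inch '[0,0,0,0]'; done | grep -E "time|eef|ft_"
```

```text
time: 4.72
eef_pos: [0.5796, 0.0284, 0.2451]
ft_force: [0.1, -0.1, -5.1]
time: 4.8
eef_pos: [0.5795, 0.0284, 0.2451]
ft_force: [0.1, 0.3, -6.4]
time: 5.05
eef_pos: [0.5802, 0.0284, 0.2449]
ft_force: [-2.2, -0.1, -4.4]
time: 5.13
eef_pos: [0.5802, 0.0284, 0.245]
ft_force: [-1.5, -0.0, -4.2]
time: 5.38
eef_pos: [0.5811, 0.0285, 0.2446]
ft_force: [-3.4, -0.8, -7.1]
time: 5.47
eef_pos: [0.5811, 0.0285, 0.2447]
ft_force: [-4.2, 0.3, -6.6]
time: 5.72
eef_pos: [0.5824, 0.0286, 0.2449]
ft_force: [-4.2, -0.2, -7.0]
time: 5.8
eef_pos: [0.5824, 0.0286, 0.245]
ft_force: [-2.4, -0.5, -6.9]
```

```bash
for i in 1; do python3 -m inch '[0,0.0005,0,0,0,0.001,0,0,0,0.0015,0,0,0,0.002,0,0,0,0.002,0,0]'; python3 -m inch '[0,0,0,0]'; python3 -m inch '[0,0.0005,0,0,0,0.001,0,0,0,0.0015,0,0,0,0.002,0,0,0,0.002,0,0]'; python3 -m inch '[0,0,0,0]'; python3 -m inch '[0,0.0005,0,0,0,0.001,0,0,0,0.001,0,0]'; python3 -m inch '[0,0,0,0]'; python3 -m inch '[0,0,0,0]'; python3 -m inch '[0,0,0,0]'; done | grep -E "time|eef|ft_"
```

```text
time: 6.22
eef_pos: [0.5846, 0.0289, 0.2452]
ft_force: [-4.0, -0.8, -5.3]
time: 6.3
eef_pos: [0.5846, 0.0288, 0.2452]
ft_force: [-2.5, 0.3, -5.8]
time: 6.72
eef_pos: [0.5865, 0.029, 0.245]
ft_force: [-4.1, -0.3, -6.6]
time: 6.8
eef_pos: [0.5864, 0.029, 0.245]
ft_force: [-3.6, -0.6, -5.7]
time: 7.05
eef_pos: [0.5875, 0.0291, 0.2451]
ft_force: [-4.0, -0.1, -5.8]
time: 7.13
eef_pos: [0.5875, 0.0291, 0.2451]
ft_force: [-3.6, 0.2, -5.1]
time: 7.22
eef_pos: [0.5874, 0.0291, 0.2451]
ft_force: [-3.7, -0.4, -5.2]
time: 7.3
eef_pos: [0.5874, 0.0291, 0.2451]
ft_force: [-3.0, 0.1, -6.1]
```

```bash
for i in 1; do python3 -m inch '[0,0.0003,0,0,0,0.0003,-0.001,0,0,0.0003,-0.002,0,0,0.0003,-0.002,0]';  python3 -m inch '[0,0,0,0]'; python3 -m inch '[0,0,-0.001,0,0,0,-0.002,0,0,0,-0.002,0]'; python3 -m inch '[0,0,0,0]'; done | grep -E "time|eef|ft_"
```

```text
time: 7.63
eef_pos: [0.588, 0.0292, 0.2476]
ft_force: [-4.5, -0.1, -4.0]
time: 7.72
eef_pos: [0.588, 0.0292, 0.2475]
ft_force: [-2.7, -0.5, -3.7]
time: 7.97
eef_pos: [0.5876, 0.0291, 0.2491]
ft_force: [-4.6, -0.7, -4.4]
time: 8.05
eef_pos: [0.5877, 0.0291, 0.2491]
ft_force: [-4.3, 0.1, -4.1]
```

```bash
for i in 1; do python3 -m inch '[0,0,-0.001,0,0,0,-0.002,0,0,0,-0.003,0,0,0,-0.004,0]';  python3 -m inch '[0,0,-0.001,0,0,0,-0.002,0,0,0,-0.003,0,0,0,-0.004,0]';python3 -m inch '[0,0,-0.001,0,0,0,-0.002,0,0,0,-0.003,0,0,0,-0.004,0]'; done | grep -E "time|eef|ft_"
```

```text
time: 8.38
eef_pos: [0.5875, 0.0291, 0.253]
ft_force: [-4.6, -0.5, -6.2]
time: 8.72
eef_pos: [0.5877, 0.0291, 0.2572]
ft_force: [-4.7, 0.1, -6.0]
time: 9.05
eef_pos: [0.5884, 0.0292, 0.2616]
ft_force: [-0.3, 0.8, -5.4]
```

```bash
for i in 1; do python3 -m inch '[0,0,-0.002,0,0,0,-0.004,0,0,0,-0.006,0,0,0,-0.008,0,0,0,-0.01,0,0,0,-0.011,0,0,0,-0.011,0]'; python3 -m inch '[0,-0.002,0,0,0,-0.005,0,0,0,-0.009,0,0,0,-0.013,0,0,0,-0.018,0,0,0,-0.023,0,0,0,-0.028,0,0,0,-0.03,0,0,0,-0.03,0,0]'; done | grep -E "time|eef|ft_"; python3 - <<'E'
from h import *
cv2.imwrite("pics/s3.png",eyes.get_image("side")[150:330,180:340,::-1].repeat(3,0).repeat(3,1))
E
```

```text
time: 9.63
eef_pos: [0.5878, 0.0291, 0.2724]
ft_force: [0.5, 0.2, -5.5]
time: 10.38
eef_pos: [0.5574, 0.0263, 0.2723]
ft_force: [-0.3, -0.1, -4.0]
```

View pics/s3.png

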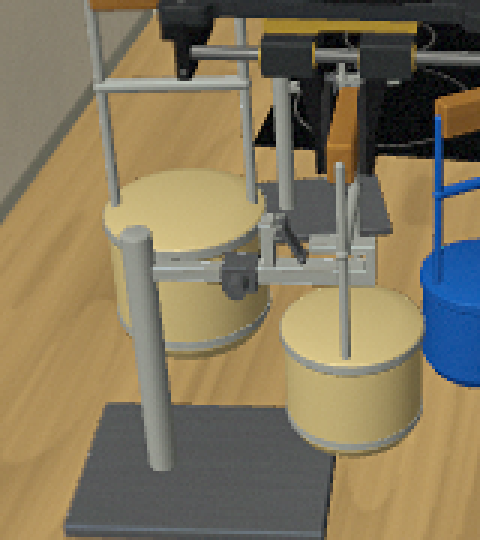

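The rod is out above the lip at crop (345,250) and the keeper has swung back to its slanted closed position at (290,240). Drawing clear.

```bash
python3 -m inch '[0,-0.004,0,0,0,-0.010,0,0,0,-0.018,0,0,0,-0.027,0,0,0,-0.036,0,0,0,-0.045,0,0,0,-0.054,0,0,0,-0.063,0,0,0,-0.072,0,0,0,-0.081,0,0,0,-0.09,0,0,0,-0.098,0,0,0,-0.103,0,0,0,-0.105,0,0,0,-0.105,0,0,0,-0.105,0,0]' | grep -E "time|eef|rot|ft_"; python3 - <<'E'
from h import *
s=env.read_state();M=R.from_rotvec(s["tool_rot"]).as_matrix();c=cam("top")
im=eyes.get_image("top");cv2.imwrite("pics/top3.png",im[:,:,::-1])
print(M.T@(np.array([.517,.2517,s["eef_pos"][2]])-s["eef_pos"]),M)
E
```

```text
time: 11.77
eef_pos: [0.4535, 0.017, 0.2722]
tool_rot: [2.119, 2.319, 0.0]
ft_force: [0.9, 0.6, -5.6]
[0.2281 0.0844 0.    ] [[-0.0898  0.996   0.0005]
 [ 0.996   0.0898 -0.0001]
 [-0.0002  0.0005 -1.    ]]
```

```bash
python3 -m inch '[0.004,0,0,0,0.012,0.002,0,0,0.024,0.006,0,0,0.038,0.011,0,0,0.053,0.017,0,0,0.068,0.023,0,0,0.083,0.029,0,0,0.098,0.035,0,0,0.113,0.041,0,0,0.128,0.047,0,0,0.143,0.053,0,0,0.158,0.059,0,0,0.173,0.064,0,0,0.188,0.07,0,0,0.202,0.075,0,0,0.214,0.079,0,0,0.223,0.082,0,0,0.228,0.084,0,0,0.228,0.084,0,0,0.228,0.084,0,0]' | grep -E "time|eef|rot|ft_"; python3 - <<'E'
from h import *
im=eyes.get_image("top")[:,:,::-1]; s=eyes.get_image("side")[:,:,::-1]
cv2.imwrite("pics/m4.png",np.hstack([im[140:340,130:330].repeat(2,0).repeat(2,1),s[240:440,200:400].repeat(2,0).repeat(2,1)]))
E
```

```text
time: 13.48
eef_pos: [0.5164, 0.2515, 0.2719]
tool_rot: [-2.119, -2.319, 0.001]
ft_force: [-0.4, -0.1, -5.1]
```

View pics/m4.png

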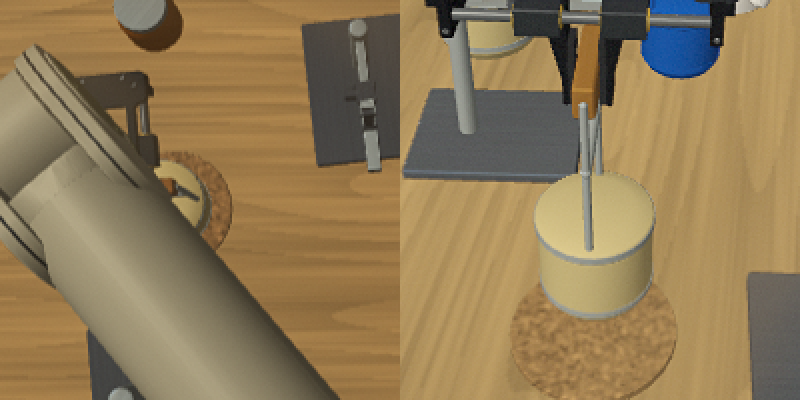

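The caddy is over the mat in both views (side crop: caddy (595,245), mat (593,335)). It is about 45 mm above, so I lower 40 mm and then feel for contact.

```bash
(python3 -m inch '[0,0,0.003,0,0,0,0.008,0,0,0,0.014,0,0,0,0.02,0,0,0,0.026,0,0,0,0.032,0,0,0,0.036,0,0,0,0.039,0,0,0,0.04,0,0,0,0.04,0,0,0,0.04,0]'; python3 -m inch '[0,0,0.001,0,0,0,0.001,0,0,0,0.001,0]';python3 -m inch '[0,0,0.001,0,0,0,0.001,0,0,0,0.001,0]';python3 -m inch '[0,0,0.001,0,0,0,0.001,0,0,0,0.001,0]';python3 -m inch '[0,0,0.001,0,0,0,0.001,0,0,0,0.001,0]') | grep -E "time|eef|ft_"
```

```text
time: 14.5
eef_pos: [0.5165, 0.2517, 0.2322]
ft_force: [-0.2, -0.1, -6.1]
time: 14.75
eef_pos: [0.5165, 0.2516, 0.2312]
ft_force: [-0.4, -0.1, -5.0]
time: 15.0
eef_pos: [0.5164, 0.2516, 0.23]
ft_force: [0.4, -0.0, -5.2]
time: 15.25
eef_pos: [0.5164, 0.2516, 0.2289]
ft_force: [0.7, -0.7, -4.4]
time: 15.5
eef_pos: [0.5164, 0.2516, 0.2279]
ft_force: [-0.8, 1.4, -5.6]
```

```bash
(python3 -m inch '[0,0,0.0005,0,0,0,0.0005,0,0,0,0.0005,0]';python3 -m inch '[0,0,0.0005,0,0,0,0.0005,0,0,0,0.0005,0]';python3 -m inch '[0,0,0.0005,0,0,0,0.0005,0,0,0,0.0005,0]') | grep -E "time|eef|ft_"
```

```text
time: 15.75
eef_pos: [0.5164, 0.2516, 0.2275]
ft_force: [0.2, 0.4, -5.2]
time: 16.0
eef_pos: [0.5165, 0.2516, 0.2271]
ft_force: [0.4, 0.4, -5.1]
time: 16.25
eef_pos: [0.5166, 0.2518, 0.227]
ft_force: [-0.8, -1.2, 0.8]
```

The mat now carries the weight (Fz about 0). Releasing and rising.

```bash
(python3 -m inch '[0,0,0,0,0,0,0,0,0,0,0,0,0,0,0,0,0,0,0,0,0,0,0,0]' 0.5; python3 -m inch '[0,0,-0.003,0,0,0,-0.01,0,0,0,-0.02,0,0,0,-0.035,0,0,0,-0.05,0,0,0,-0.07,0,0,0,-0.09,0,0,0,-0.11,0,0,0,-0.12,0,0,0,-0.12,0]'; python3 -m inch '[0,-0.01,0,0,0,-0.03,0,0,0,-0.05,0,0,0,-0.07,0,0,0,-0.09,0,0,0,-0.11,0,0,0,-0.12,0,0,0,-0.12,0,0]') | grep -E "time|eef|ft_|gap"; python3 - <<'E'
from h import *
im=eyes.get_image("top")[:,:,::-1]; s=eyes.get_image("side")[:,:,::-1]
cv2.imwrite("pics/m5.png",np.hstack([im[140:340,130:330].repeat(2,0).repeat(2,1),s[180:440:,100:400][::1]. repeat(2,0)[:400].repeat(2,1)[:,200:600]]))
E
```

```text
time: 16.75
eef_pos: [0.5165, 0.2516, 0.2265]
ft_force: [-0.1, -0.2, 0.3]
finger_gap: 0.0416
time: 17.58
eef_pos: [0.5169, 0.2523, 0.3494]
ft_force: [0.1, -0.3, 0.3]
finger_gap: 0.0436
time: 18.25
eef_pos: [0.3944, 0.2408, 0.3455]
ft_force: [0.8, 0.8, 0.4]
finger_gap: 0.0434
```

View pics/m5.png

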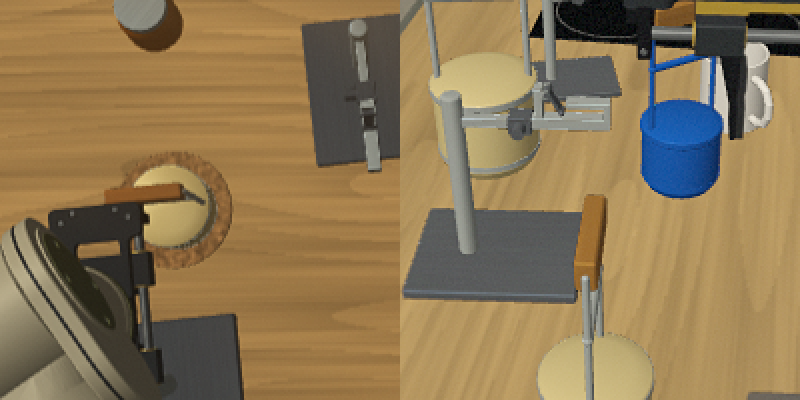

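The caddy stands upright with cork visible around it (top crop: lid (175,205), mat (175,210)). The keeper is closed at (555,100), the mug and jar haven't moved, and the gripper is free (force near 0).

```bash
python3 -c "
from rig import env
print(env.finish_job())"
```

```text
the job is handed in; nothing more can be done
None
```

The small cream caddy is off the hook and standing upright on the cork mat, released; the keeper has closed, the mug and jar were not moved, and the job was handed in at about 18 s.

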